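# Crumb tray back into the toaster

## Task

Put the emptied crumb tray back into the toaster: slide it nose first through the low opening in the toaster's plain end and on between the two guides hidden inside, which have to be found by touch, until it is fully home, its front plate flush against the toaster, then let go. Work gently, so that the toaster is not shoved from its place, and leave the other things on the counter undisturbed.

Things in the scene. Friction and masses are not known exactly. Their poses are not given: they have to be found in the camera images.
- toaster: Steel two-slot toaster with black ends, 300 mm long, 200 wide, 198 high, loose on rubber feet (about 2.8 kg; it shifts if pushed harder than some 15 N). Origin: centre of its underside, on the counter; x along its length from the plain tray end (x = -150 mm) to the lever end, the way the tray goes in; y left seen along x; z up.
- bay_mouth (a point): Middle of the mouth in the toaster's tray end, in the plane of the end face, on the bay floor 14 mm above the counter; axes as the toaster's. The mouth is 156 mm wide (78 to each side, edged with a thin steel trim) and 26 high above the floor; inside, the bay widens to 188 and keeps this floor and ceiling. The tray is home with its origin in this plane, resting on the floor.
- bay_guides (a point): On the bay floor 50 mm behind the mouth's middle. Hidden here: two firm steel guides along x, inner faces 113 mm apart, ends blunt (2 mm radius). The left (+y) one starts 4 mm behind the end face, the right one only 50 mm. Their centre line lies anywhere from 14 mm right to 14 mm left of this point, new each time and not shown: feel for it. They end beyond the home tray's nose.
- tray: Crumb tray: aluminium pan 190 mm long, 110 wide, 10 high, nose corners square; steel front plate 180 wide, 30 high, 6 thick, too big for the mouth: it stops on the toaster's end face. About 0.24 kg. It starts flat on the counter, right way up. Origin: on the pan side of the plate, in its middle, at the underside; x along the pan to the nose, y left, z up.
- tray_tab (a point): Grip point of the grey pull tab: tray x = -33 mm, 19 mm above the underside. The tab is 36 mm wide (y), 12 to 26 mm above the underside, tray x from -46 to -6 mm (the plate's outer face). An upright gripper's body can meet the toaster before the tray is home; leaning its top back by 30 to 40 degrees, away from the pan, clears it.
- tray_nose (a point): Middle of the tray's nose edge at the underside, 190 mm ahead of the tray's origin.
- knife: Kitchen knife, 300 mm long, 16 high, lying along the near edge of a wooden cutting board 145 x 360 x 28 mm (fixed, long side across). Origin: on the underside of the blade, 33 mm ahead of the handle; x to the point.
- honey: Amber honey bottle with red cap, 64 mm across, 150 high. Origin: centre of its underside.
- spice: Spice jar with black lid, 48 mm across, 105 high. Origin: centre of its underside.
- cheese: Pack of soft cheese, 105 x 70 x 42 mm. Origin: centre of its underside.
- mug: Blue mug, 82 mm across, 92 high. Origin: centre of its underside.
- sprout0: Brussels sprout standing on the cutting board, 37 mm across, 34 high. Origin: centre of its underside.
- sprout1: Brussels sprout standing on the cutting board, 37 mm across, 34 high. Origin: centre of its underside.
- sprout2: Brussels sprout standing on the cutting board, 37 mm across, 34 high. Origin: centre of its underside.
- sprout3: Brussels sprout standing on the cutting board, 37 mm across, 34 high. Origin: centre of its underside.

How it is judged (in metres and radians):
At the end, for the whole second after the job is handed in: The tray lies on the bay floor (within 3 mm), square with the toaster and level (within 2 degrees), its front plate within 3 mm of the toaster's end face, at rest and released; the toaster stands upright, its mouth less than 5 mm from where it was (x of tray in the frame of bay_mouth above -0.003 m and y of tray in the frame of bay_mouth between -0.018 and 0.018 m and z of tray in the frame of bay_mouth between -0.003 and 0.003 m and angle between the x axis of tray and the x axis of toaster, either way round below 0.035 rad and angle between tray's own z axis and vertical below 0.035 rad and angle between toaster's own z axis and vertical below 0.02 rad and linear speed of tray below 0.01 m/s and distance of bay_mouth from where it was at the start of the episode below 0.005 m); the robot touches nothing.
It fails at once if the toaster is shoved: its tray mouth shifts more than 5 mm (distance of bay_mouth from where it was at the start of the episode above 0.005 m).
It fails at once if another thing on the counter is moved more than 15 mm (distance of any of knife, sprout0, sprout1, sprout2, sprout3, honey, spice, cheese, mug from where it was at the start of the episode above 0.015 m).
It also fails if it takes over 48 s, if anything falls off the work surface, if the arm or the gripper's body presses on something with over 40 N, if the wrist force passes 120 N, or if a joint passes its speed limit or range.

## Robot

A 6-joint arm with a two-finger parallel gripper is mounted at the origin on the work surface. World frame = base frame: x ahead of the robot, y to its left, z up, the work surface at z = 0. Lengths are in m, angles in degrees, forces in N, time in s.
With the tool pointing down it reaches from about 0.35 to 0.875 m from the base axis. Payload 4.2 kg.
Tool frame: the origin (TCP) lies on the centre line of the jaws, within the pads' length; the fingertips stand 11 mm ahead of it and the grasp point (between the pads) lies 8 mm behind it; z points along the fingers, y is the line along which they close (so a half turn about z gives the same grasp; the last joint's range is limited). The gripper opens to 87 mm and grips with 3 to 60 N. Pads are 19 mm wide; open, the fingers measure 117 mm over their backs; the gripper's body (75 mm by 190 mm) begins 51 mm behind the grasp point.
Start: joints at [-50.844, 22.042, 0.453, 0, -68.411, -14.817], TCP at [0.258, -0.569, 0.234] pointing down, gripper open.
Joint ranges: [-179.83, 179.83], [-69.29, 118.12], [-61.27, 80.66], [-181.25, 117.63], [-171.15, -9.14], [-177.46, 177.46]. Speed limits (degrees/s): [159.86, 159.86, 180, 180, 180, 180].

## Interface

Orientations are given as a 3x3 rotation matrix whose columns are the frame's x, y, z axes.
In Python, from station import r gives the robot as it stands.
- The arm moves only by the tool servo_tool, never from a script. Its argument "commands" is a list that holds one entry, the list of rows, each a list of 7 numbers: the closure, from 0 (fully open) to 1 (shut), then the shift along the tool's x, y, z in mm, then the turn, a rotation vector about the tool's x, y, z in rad. In form: [[[claw, x, y, z, ax, ay, az], ...]]. A call has exactly 5 rows; each row is the pose to reach, as a shift and turn from the pose commanded when the call began, along the tool's axes at that moment; what a row does not reach only later rows make up. A row lasts 1/10 s, in which the tool goes at most 50 mm and 8.59 degrees, less where a joint would pass 70% of its speed; a pose out of reach is approached as far as the arm can. A call with a gripper value outside its range is refused whole. The fingers move at their own pace and stop on an object; the grip force is fixed at half the most. Time passes only in rows, so rows that repeat a pose let the fingers close, or fill a call up. It gives the time, the measured TCP pose, the force, the opening and the grip force at its end, in the units of the state.
- r.sense(): the state, without advancing time (a new reading comes with each control period).
- r.capture(name): name is "scene" or "side" or "wrist"; returns a dict with "pixels" (384x512x3 uint8, red, green, blue), "camera_matrix" (3x3 intrinsics, pixels), "dist" ([k1, k2, p1, p2, k3] as OpenCV has them; the pictures are not rectified), "R" (3x3) and "t" (3): a world point X has camera coordinates R X + t. Camera axes: x right, y down, z forward; pixel columns grow to the right and rows downward; lengths in m; the calibration is good to about 2 mm. A picture is of the moment at which its call begins. There is no depth.
- r.finish_job(): hands the job in; it is judged then, once.
The state is a dict: "time_s": time; "joints": joint angles; "joint_velocities": joint speeds; "effort": joint torques, N m; "tcp_pos": TCP position; "ee_rot": TCP orientation; "wrist_force": force on the tool from outside, world axes, zero at the start; "moment": the same for the moment, N m; "gripper_width": opening from 0.0 (shut) to 1.0 (fully open); "gripper_force": force on a finger pad.
Only numpy, scipy, OpenCV 4.12 (cv2) and the standard library are available. Lean on these libraries where they do the work, as an engineer would, in place of code of your own. Each camera call takes 0.05 s, during which the arm holds its last target. There are 200 camera calls.

## Working session

There is one attempt and no reset: what is moved stays moved. The work goes in short steps, Python scripts to look and compute and a tool call to move; the robot and the scene stay as the last step left them, time stands still between calls to the robot, and variables do not carry over. Pictures are saved under pics/ and viewed, at most 10 in all, crops included, and the job is handed in when it is done.

Besides the shell and the picture viewer there is one more tool, called after ">>>" by a JSON object that holds its "method" and its "body", one argument or row to a line. servo_tool: Moves the arm, as the interface text tells. Its arguments: {"type":"object","properties":{"commands":{"type":"array","items":{"type":"array","items":{"type":"array","items":{"type":"number"}}}}},"required":["commands"]}

```bash
ls; mkdir -p pics; python3 - <<'E'
from station import r
import cv2,pickle,numpy as np
d={}
for n in ("scene","side","wrist"):
    c=r.capture(n); d[n]=c; cv2.imwrite(f"pics/{n}0.png",c["pixels"][:,:,::-1])
    print(n,np.round(c["camera_matrix"],1).tolist(),np.round(c["dist"],3),np.round(-np.array(c["R"]).T@c["t"],3))
pickle.dump(d,open("c0.pkl","wb"))
s=r.sense();print(s)
a=[d[n]["pixels"] for n in ("scene","side")]
E
```

```text
pics
scene [[431.9, 0.0, 258.6], [0.0, 431.9, 194.1], [0.0, 0.0, 1.0]] [-0.01  0.    0.    0.    0.  ] [ 1.475 -0.601  0.678]
side [[357.4, 0.0, 251.2], [0.0, 357.4, 190.1], [0.0, 0.0, 1.0]] [-0.04  0.    0.    0.    0.  ] [ 0.386 -0.92   0.561]
wrist [[282.2, 0.0, 259.8], [0.0, 282.2, 194.3], [0.0, 0.0, 1.0]] [-0.053  0.     0.     0.     0.   ] [ 0.184 -0.602  0.384]
{'time_s': 0.15, 'joints': array([-5.08449938e+01,  2.20825783e+01,  3.99302863e-01, -2.01155967e-02,
       -6.84109498e+01, -1.48180427e+01]), 'joint_velocities': array([ 0.00108345, -0.17300789,  0.19548461,  0.16333246, -0.02783762,
        0.01936847]), 'effort': array([-4.57402666e-04, -3.91051841e+01,  1.87587136e+01,  4.22240987e+00,
        1.23855341e-02, -1.48162376e-04]), 'tcp_pos': array([ 0.25742182, -0.56906425,  0.23270213]), 'ee_rot': array([[-9.11190902e-01, -4.11983645e-01, -7.85236526e-04],
       [-4.11984380e-01,  9.11189704e-01,  1.48135507e-03],
       [ 1.05205376e-04,  1.67330245e-03, -9.99998594e-01]]), 'wrist_force': array([-0.12160239,  0.3557029 ,  0.30185846]), 'moment': array([ 0.00880222, -0.01743384, -0.00019389]), 'gripper_force': 0.0, 'gripper_width': 0.9994142508811577}
```

View pics/scene0.png

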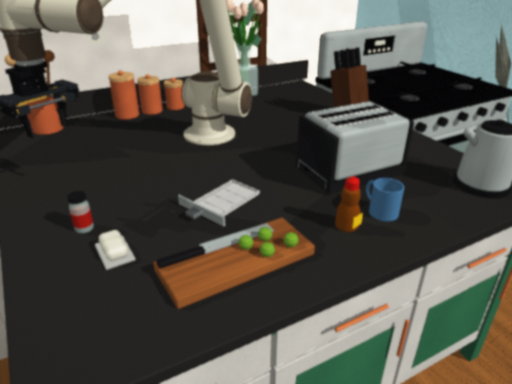

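View pics/side0.png

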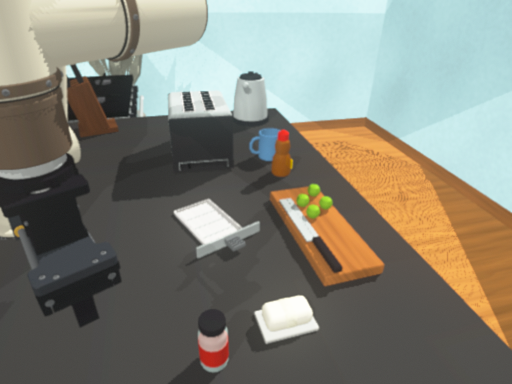

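The scene view shows the tray at about (222,200), with its plate and tab at about (190,208). The toaster is at (352,140), with its black tray end facing left. In the side view the tray is at (210,228) with its tab at (236,243), and the toaster mouth's trim is at about (203,162). Next I'll enlarge crops of these to pick points.

```bash
cat > h.py <<'E'
import numpy as np, cv2
def ray(c,px):
    K=np.array(c["camera_matrix"]);p=cv2.undistortPoints(np.array([[px]],float),K,np.array(c["dist"],float))[0,0]
    R=np.array(c["R"]);o=-R.T@np.array(c["t"]);d=R.T@np.array([p[0],p[1],1]);return o,d/np.linalg.norm(d)
def plane(c,px,z):
    o,d=ray(c,px);return o+d*(z-o[2])/d[2]
def tri(*cp):
    A=np.zeros((3,3));b=np.zeros(3);L=[ray(c,p) for c,p in cp]
    for o,d in L:
        M=np.eye(3)-np.outer(d,d);A+=M;b+=M@o
    X=np.linalg.solve(A,b);return X,max(np.linalg.norm((np.eye(3)-np.outer(d,d))@(X-o)) for o,d in L)
def proj(c,X):
    rv,_=cv2.Rodrigues(np.array(c["R"],float));return cv2.projectPoints(np.array(X,float).reshape(-1,3),rv,np.array(c["t"],float),np.array(c["camera_matrix"],float),np.array(c["dist"],float))[0][:,0]
E
python3 - <<'E'
import pickle,cv2,numpy as np
d=pickle.load(open("c0.pkl","rb"))
def crop(n,x,y,w,h,s): return cv2.resize(d[n]["pixels"][y:y+h,x:x+w,::-1],None,fx=s,fy=s,interpolation=cv2.INTER_CUBIC)
a=crop("side",165,85,100,75*1+90-90+20,4) # toaster 400x380
b=crop("side",165,190,100,75,4)
c=crop("scene",170,170,100,75,4); e=crop("scene",285,95,100,95,4)
L=np.vstack([a[:300*0+300],b[:300]]); 
a=crop("side",160,110,100,75,4); e=crop("scene",285,115,100,75,4)
cv2.imwrite("pics/crops0.png",np.vstack([np.hstack([a,b]),np.hstack([e,c])]))
E
```

```text
(no output)
```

View pics/crops0.png

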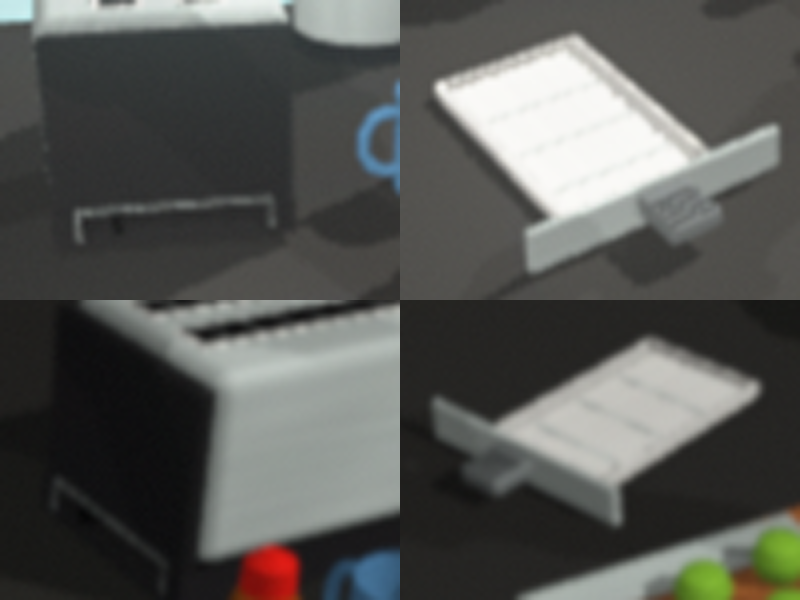

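```bash
python3 - <<'E'
import pickle,numpy as np
from h import *
d=pickle.load(open("c0.pkl","rb"));S=d["side"];C=d["scene"]
q=-.375
s1=lambda x,y:(160+x/4+q,110+y/4+q)
s2=lambda x,y:(165+(x-400)/4+q,190+y/4+q)
c1=lambda x,y:(285+x/4+q,115+(y-300)/4+q)
c2=lambda x,y:(170+(x-400)/4+q,170+(y-300)/4+q)
P=dict(mTL=(s1(80,211),c1(57,480)),mTR=(s1(270,198),c1(163,568)),mBL=(s1(79,241),c1(55,510)),mBR=(s1(273,226),c1(162,592)),guide=(s1(118,225),c1(82,516)),
pTL=(s2(527,230),c2(432,400)),pTR=(s2(778,127),c2(620,490)),pBL=(s2(530,272),c2(434,432)),pBR=(s2(779,163),c2(619,525)),nL=(s2(435,87),c2(652,337)),nR=(s2(575,37),c2(758,388)))
X={}
for k,(a,b) in P.items():
    X[k],e=tri((S,a),(C,b));print(k,np.round(X[k]*1000,1),round(e*1000,1), np.round(1000*plane(S,a,X[k][2])-0,0)[:2])
f=lambda a,b:(np.linalg.norm(X[b]-X[a])*1000,np.degrees(np.arctan2(*(X[b]-X[a])[[1,0]])))
for a,b in (("mTL","mTR"),("mBL","mBR"),("pTL","pTR"),("pBL","pBR"),("nL","nR")):print(a,b,np.round(f(a,b),1))
E
```

```text
mTL [430.9 134.6  44.6] 0.2 [431. 135.]
mTR [585.5 127.8  41.9] 1.2 [586. 131.]
mBL [428.1 136.6  15.9] 0.9 [428. 139.]
mBR [586.7 127.5  18.8] 1.4 [587. 125.]
guide [460.9 140.7  24.7] 1.1 [461. 143.]
pTL [ 432.6 -283.4   32.2] 1.1 [ 432. -282.]
pTR [ 599.3 -213.3   29.3] 0.6 [ 599. -214.]
pBL [ 431.8 -284.8    3.7] 0.1 [ 432. -285.]
pBR [ 600.2 -215.5    2.1] 0.5 [ 600. -216.]
nL [391.8 -88.9  10.3] 1.5 [392. -92.]
nR [494.7 -49.1   8.8] 1.0 [495. -47.]
mTL mTR [154.8  -2.5]
mBL mBR [158.9  -3.3]
pTL pTR [180.9  22.8]
pBL pBR [182.1  22.4]
nL nR [110.4  21.1]
```

```bash
cat >> h.py <<'E'
from scipy.spatial.transform import Rotation as Ro
def rot(yaw,lean):
    a,l=np.radians([yaw,lean]);tx=np.array([np.cos(a),np.sin(a),0]);up=np.array([0,0,1.])
    z=np.sin(l)*tx-np.cos(l)*up;y=np.array([-np.sin(a),np.cos(a),0]);return np.column_stack([np.cross(y,z),y,z])
def delta(s,g,yaw,lean,Rt=None):
    "g: wanted grasp point (m); gives tool-frame shift mm, rotvec"
    R0=np.array(s["ee_rot"]);R1=rot(yaw,lean) if Rt is None else Rt
    tcp=np.array(g)+0.008*R1[:,2]
    return np.round(R0.T@(tcp-s["tcp_pos"])*1000,1),np.round(Ro.from_matrix(R0.T@R1).as_rotvec(),4)
def show(s):
    R=np.array(s["ee_rot"]);g=s["tcp_pos"]-0.008*R[:,2];x=-R[:,0]
    print("t",s["time_s"],"grasp",np.round(g*1000,1),"yaw",round(float(np.degrees(np.arctan2(R[1,1],R[0,1])))-90,2),"lean",round(float(np.degrees(np.arcsin(np.hypot(R[0,2],R[1,2])))),2),"F",np.round(s["wrist_force"],2),"M",np.round(s["moment"],3),"w",round(s["gripper_width"]*87,1),"gf",round(s["gripper_force"],1))
E
python3 - <<'E'
import pickle,numpy as np
from h import *
from station import r
d=pickle.load(open("c0.pkl","rb"));S=d["side"];C=d["scene"]
print("spice",plane(S,(212,322),.105)[:2],plane(C,(78,197),.105)[:2]); print("cheese",plane(S,(288,332),0)[:2],plane(C,(114,255),0)[:2])
print("board",plane(S,(328,276),.028)[:2],plane(S,(272,190),.028)[:2],"handle",plane(S,(337,268),.04)[:2],"honey",plane(S,(283,135),.15)[:2],"mug",plane(S,(270,157),0)[:2])
s=r.sense();show(s)
for g in ((.550,-.340,.14),(.548,-.328,.102),(.528,-.278,.024)): print(delta(s,g,112.2,30))
E
```

```text
spice [ 0.42696023 -0.55269363] [ 0.44354681 -0.54540181]
cheese [ 0.5690569  -0.52381229] [ 0.58025533 -0.50434622]
board [ 0.68767186 -0.43319114] [ 0.67845007 -0.07121117] handle [ 0.709469   -0.42703544] honey [0.74221836 0.03924062] mug [0.75700058 0.19885329]
t 0.15 grasp [ 257.4 -569.1  240.7] yaw 24.33 lean 0.1 F [-0.12  0.36  0.3 ] M [ 0.009 -0.017 -0.   ] w 86.9 gf 0.0
(array([-361.1,   92. ,   99.7]), array([-0.3993, -0.4147, -1.4958]))
(array([-364.3,  103.7,  137.8]), array([-0.3993, -0.4147, -1.4958]))
(array([-366.6,  157.4,  215.9]), array([-0.3993, -0.4147, -1.4958]))
```

>>> {"method": "servo_tool", "body": {
  "commands": [
    [[0,-36,9,8,-0.036,-0.037,-0.135],[0,-72,18,16,-0.072,-0.075,-0.27],[0,-108,27,24,-0.108,-0.112,-0.405],[0,-144,36,32,-0.144,-0.15,-0.54],[0,-180,45,40,-0.18,-0.187,-0.675]]
  ]
}}

```text
time_s: 0.65
tcp_pos: [0.4038, -0.4532, 0.1932]
ee_rot: [[-0.445, -0.896, 0.01], [-0.865, 0.432, 0.254], [-0.232, 0.105, -0.967]]
wrist_force: [-0.3, 0.2, -0.1]
gripper_width: 0.999
gripper_force: 0.0
```

```bash
python3 - <<'E'
from h import *
from station import r
s=r.sense();show(s);print(delta(s,(.550,-.340,.14),112.2,30))
E
```

```text
t 0.65 grasp [ 403.8 -455.3  200.9] yaw 64.23 lean 14.72 F [-0.3   0.18 -0.12] M [-0.573  0.056 -0.003] w 86.9 gf 0.0
(array([-151.6,  -85.3,   89.2]), array([-0.2186, -0.2274, -0.8153]))
```

>>> {"method": "servo_tool", "body": {
  "commands": [
    [[0,-30,-17,18,-0.036,-0.038,-0.136],[0,-60,-34,36,-0.072,-0.076,-0.272],[0,-90,-51,53,-0.109,-0.114,-0.408],[0,-120,-68,71,-0.145,-0.152,-0.544],[0,-150,-85,89,-0.182,-0.19,-0.68]]
  ]
}}

```text
time_s: 1.15
tcp_pos: [0.5481, -0.3387, 0.1321]
ee_rot: [[0.205, -0.968, -0.144], [-0.861, -0.248, 0.443], [-0.465, 0.034, -0.885]]
wrist_force: [0.6, -1.4, 0.9]
gripper_width: 1.0
gripper_force: 0.0
```

```bash
python3 - <<'E'
from h import *
from station import r
s=r.sense();show(s);print(delta(s,(.550,-.340,.10),112.2,30))
E
```

```text
t 1.15 grasp [ 549.2 -342.2  139.2] yaw -255.61 lean 27.78 F [ 0.61 -1.41  0.91] M [-0.988 -0.211  0.008] w 87.0 gf 0.0
(array([16.2, -2.3, 35.6]), array([-0.0364, -0.0374, -0.1355]))
```

>>> {"method": "servo_tool", "body": {
  "commands": [
    [[0,8,-1,18,-0.036,-0.037,-0.135],[0,16,-2,36,-0.036,-0.037,-0.135],[0,16,-2,36,-0.036,-0.037,-0.135],[0,16,-2,36,-0.036,-0.037,-0.135],[0,16,-2,36,-0.036,-0.037,-0.135]]
  ]
}}

```text
time_s: 1.65
tcp_pos: [0.5476, -0.3377, 0.0951]
ee_rot: [[0.323, -0.928, -0.184], [-0.806, -0.372, 0.46], [-0.496, -0.0, -0.868]]
wrist_force: [0.8, -1.1, 0.9]
gripper_width: 0.996
gripper_force: 0.0
```

```bash
python3 - <<'E'
from h import *
from station import r
import pickle
s=r.sense();show(s)
c=r.capture("wrist");pickle.dump(c,open("w1.pkl","wb"));cv2.imwrite("pics/w1.png",c["pixels"][:,:,::-1])
print(delta(s,(.528,-.278,.024),112.2,30))
print(proj(c,[[.5265,-.275,.026],[.5265,-.275,.019]]))
E
```

```text
t 1.65 grasp [ 549.  -341.3  102.1] yaw -248.15 lean 29.73 F [ 0.75 -1.13  0.91] M [-0.944 -0.318  0.011] w 86.6 gf 0.0
(array([-19.2,  -4. , 100.9]), array([-0.0031, -0.0047, -0.0052]))
[[255.97660979 224.03851071]
 [256.04336896 218.15088833]]
```

View pics/w1.png

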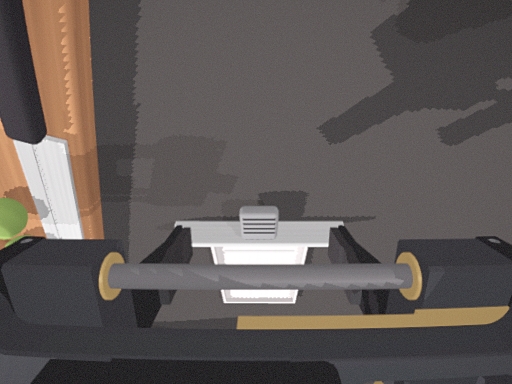

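The tab is centred at pixel (259,222), within 3 px of the prediction, and the plate runs from 175 to 343 at row 225. I'll refine with a plane ray.

```bash
python3 - <<'E'
from h import *
import pickle
from station import r
c=pickle.load(open("w1.pkl","rb"))
print([np.round(1000*plane(c,p,z),1) for p,z in (((259,206),.026),((259,219),.026),((175,222),.03),((343,222),.03),((222,302),.01),((298,302),.01))])
s=r.sense();show(s)
print(delta(s,(.525,-.276,.024),112.2,30),delta(s,(.525,-.276,.064),112.2,30))
E
```

```text
[array([ 533.4, -299.9,   26. ]), array([ 526.7, -283.1,   26. ]), array([ 597.6, -255.2,   30. ]), array([ 456.1, -311.9,   30. ]), array([495.6, -49.6,  10. ]), array([385.8, -93.5,  10. ])]
t 1.7 grasp [ 549.1 -341.3  102.3] yaw -248.15 lean 29.71 F [ 0.71  0.53 -0.44] M [-1.    -0.268  0.03 ] w 87.2 gf 0.0
(array([-21.7,  -1.9, 102.5]), array([-0.0035, -0.005 , -0.005 ])) (array([-41.5,  -1.9,  67.8]), array([-0.0035, -0.005 , -0.005 ]))
```

>>> {"method": "servo_tool", "body": {
  "commands": [
    [[0,-10,-1,25,-0.003,-0.005,-0.005],[0,-22,-2,50,-0.003,-0.005,-0.005],[0,-22,-2,75,-0.003,-0.005,-0.005],[0,-22,-2,101,-0.003,-0.005,-0.005],[0,-22,-2,101,-0.003,-0.005,-0.005]]
  ]
}}

```text
time_s: 2.2
tcp_pos: [0.5218, -0.2702, 0.0162]
ee_rot: [[0.325, -0.926, -0.194], [-0.8, -0.378, 0.467], [-0.505, 0.003, -0.863]]
wrist_force: [0.4, -0.3, -0.2]
gripper_width: 1.002
gripper_force: 0.0
```

>>> {"method": "servo_tool", "body": {
  "commands": [
    [[1,0,0,0,0,0,0],[1,0,0,0,0,0,0],[1,0,0,0,0,0,0],[1,0,0,0,0,0,0],[1,0,0,0,0,0,0]]
  ]
}}

```text
time_s: 2.7
tcp_pos: [0.5234, -0.2722, 0.0173]
ee_rot: [[0.326, -0.926, -0.19], [-0.801, -0.378, 0.464], [-0.502, 0.001, -0.865]]
wrist_force: [-0.1, -0.5, -0.5]
gripper_width: 0.632
gripper_force: 0.0
```

```bash
python3 - <<'E'
from h import *
from station import r
s=r.sense();show(s)
E
```

```text
t 2.7 grasp [ 524.9 -275.9   24.3] yaw -247.8 lean 30.11 F [-0.11 -0.46 -0.53] M [-0.982 -0.323  0.024] w 55.0 gf 0.0
```

>>> {"method": "servo_tool", "body": {
  "commands": [
    [[1,0,0,0,0,0,0],[1,0,0,0,0,0,0],[1,0,0,0,0,0,0],[1,0,0,0,0,0,0],[1,0,0,0,0,0,0]]
  ]
}}

```text
time_s: 3.2
tcp_pos: [0.5232, -0.2719, 0.0169]
ee_rot: [[0.326, -0.926, -0.191], [-0.801, -0.378, 0.464], [-0.502, 0.001, -0.865]]
wrist_force: [-0.9, -0.2, 0.6]
gripper_width: 0.412
gripper_force: 30.0
```

```bash
python3 - <<'E'
from h import *
from station import r
s=r.sense();show(s);R=rot(112.2,30);u=R.T@[0,0,1];print(u)
E
```

```text
t 3.2 grasp [ 524.7 -275.6   23.8] yaw -247.78 lean 30.15 F [-0.9  -0.2   0.63] M [-1.046 -0.189  0.052] w 35.8 gf 30.0
[-0.5        0.        -0.8660254]
```

>>> {"method": "servo_tool", "body": {
  "commands": [
    [[1,-4,0,-7,0,0,0],[1,-8,0,-13,0,0,0],[1,-13,0,-22,0,0,0],[1,-20,0,-35,0,0,0],[1,-20,0,-35,0,0,0]]
  ]
}}

```text
time_s: 3.7
tcp_pos: [0.5249, -0.2731, 0.0603]
ee_rot: [[0.329, -0.926, -0.187], [-0.802, -0.379, 0.462], [-0.498, -0.002, -0.867]]
wrist_force: [0.2, -0.2, -1.2]
gripper_width: 0.412
gripper_force: 30.0
```

```bash
python3 - <<'E'
from h import *
from station import r
import pickle
s=r.sense();show(s)
d={n:r.capture(n) for n in("side","scene")};pickle.dump(d,open("c1.pkl","wb"))
a=cv2.resize(d["side"]["pixels"][180:255,165:265,::-1],None,fx=4,fy=4,interpolation=2)
b=cv2.resize(d["scene"]["pixels"][160:235,170:270,::-1],None,fx=4,fy=4,interpolation=2)
cv2.imwrite("pics/l1.png",np.hstack([a,b]))
# above staging: grasp pt target
M=np.array([.5075,.1315,0]);t=np.array([np.cos(np.radians(87.1)),np.sin(np.radians(87.1)),0])
g=M-t*(.19+.03+.033);g[2]=.068;print(g,delta(s,g,87.1,30))
E
```

```text
t 3.7 grasp [ 526.4 -276.8   67.2] yaw -247.76 lean 29.87 F [ 0.17 -0.19 -1.17] M [-1.412 -0.522 -0.023] w 35.9 gf 30.0
[ 0.49469999 -0.121176    0.068     ] (array([-135.3,  -31.2,   76.9]), array([ 0.2169, -0.0017,  0.3814]))
```

View pics/l1.png

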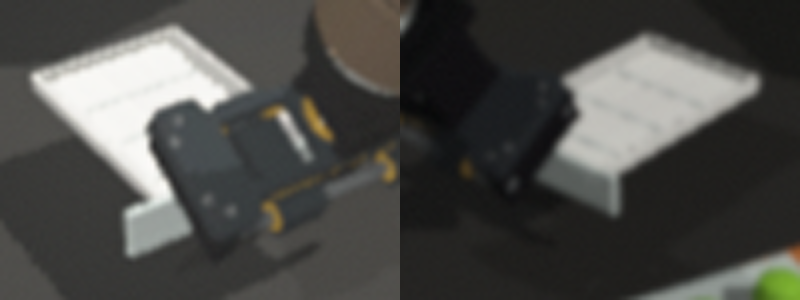

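Lifted. The nose corners are at side crop (33,78) and (178,28), and scene crop (652,34) and (760,79).

```bash
python3 - <<'E'
from h import *
import pickle
d=pickle.load(open("c1.pkl","rb"));q=-.375
s=lambda x,y:(d["side"],(165+x/4+q,180+y/4+q));c=lambda x,y:(d["scene"],(170+(x-400)/4+q,160+y/4+q))
a=tri(s(33,78),c(652,34));b=tri(s(178,28),c(760,79));print(a,b,np.degrees(np.arctan2(*(b[0]-a[0])[[1,0]])),(a[0]+b[0])/2)
g=np.array([.5264,-.2768,.0672]);v=(a[0]+b[0])/2-g;print(np.linalg.norm(v),np.degrees(np.arctan2(v[1],v[0])))
E
```

```text
(array([ 0.39409149, -0.08907878,  0.04966901]), np.float64(0.0015644701141920806)) (array([ 0.49803758, -0.05031605,  0.05158148]), np.float64(0.0005421612423798919)) 20.4510830881375 [ 0.44606454 -0.06969742  0.05062525]
0.2227554460342141 111.20136274893822
```

```bash
python3 - <<'E'
from h import *
from station import r
s=r.sense();show(s)
print(delta(s,(.5127,-.122,.068),87.6,30))
E
```

```text
t 3.8 grasp [ 525.3 -275.9   65. ] yaw -247.79 lean 30.07 F [ 0.05 -0.32 -1.8 ] M [-1.448 -0.365  0.103] w 35.7 gf 30.0
(array([-128.5,  -48.2,   71. ]), array([0.2148, 0.0013, 0.3719]))
```

>>> {"method": "servo_tool", "body": {
  "commands": [
    [[1,-20,-7,11,0.03,0,0.055],[1,-53,-19,29,0.085,0,0.15],[1,-86,-32,47,0.14,0,0.25],[1,-115,-43,63,0.195,0.001,0.337],[1,-128,-48,71,0.214,0.001,0.372]]
  ]
}}

```text
time_s: 4.3
tcp_pos: [0.5107, -0.1157, 0.0602]
ee_rot: [[-0.04, -0.999, 0.018], [-0.864, 0.043, 0.502], [-0.502, 0.005, -0.865]]
wrist_force: [0.3, 0.1, -1.6]
gripper_width: 0.407
gripper_force: 30.0
```

>>> {"method": "servo_tool", "body": {
  "commands": [
    [[1,5,0,8.7,0,0,0],[1,9,0,15.6,0,0,0],[1,9,0,15.6,0,0,0],[1,9,0,15.6,0,0,0],[1,9,0,15.6,0,0,0]]
  ]
}}

```text
time_s: 4.8
tcp_pos: [0.5127, -0.1191, 0.0417]
ee_rot: [[-0.038, -0.999, 0.019], [-0.865, 0.042, 0.5], [-0.5, 0.003, -0.866]]
wrist_force: [-0.5, -0.8, -1.9]
gripper_width: 0.408
gripper_force: 30.0
```

```bash
python3 - <<'E'
from h import *
from station import r
import pickle
s=r.sense();show(s)
d={n:r.capture(n) for n in("side","scene")};pickle.dump(d,open("c2.pkl","wb"))
a=cv2.resize(d["side"]["pixels"][135:210,160:260,::-1],None,fx=4,fy=4,interpolation=2)
b=cv2.resize(d["scene"]["pixels"][130:205,265:365,::-1],None,fx=4,fy=4,interpolation=2)
cv2.imwrite("pics/l2.png",np.hstack([a,b]))
E
```

```text
t 4.8 grasp [ 512.5 -123.1   48.6] yaw 87.59 lean 30.03 F [-0.49 -0.78 -1.93] M [-1.457  0.137  0.016] w 35.5 gf 30.0
```

View pics/l2.png

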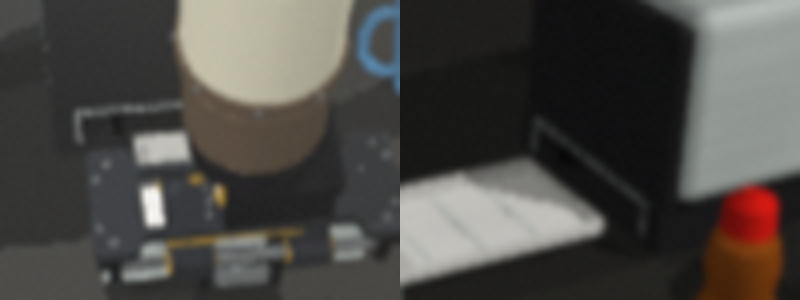

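The side crop shows the nose's left corner at (133,133). The scene crop shows nose corners at (528,156) and (605,218), with mouth trim from (537,121) to (643,205).

```bash
python3 - <<'E'
from h import *
import pickle
d=pickle.load(open("c2.pkl","rb"));q=-.375
s=lambda x,y:(d["side"],(160+x/4+q,135+y/4+q));c=lambda x,y:(d["scene"],(265+(x-400)/4+q,130+y/4+q))
print(tri(s(133,133),c(528,156)))
M=np.array([.5075,.1315,0]);a=np.radians(87.1);t=np.array([np.cos(a),np.sin(a),0]);l=np.array([-np.sin(a),np.cos(a),0])
for n,p,z in (("L",c(528,156),.0325),("R",c(605,218),.0325),("TL",c(537,121),.042),("TR",c(643,205),.042)):
  X=plane(*p,z);print(n,np.round(X*1000,1),"toaster x,y",round((X-M)@t*1000,1),round((X-M)@l*1000,1))
E
```

```text
(array([0.46909307, 0.10110532, 0.03732399]), np.float64(0.0001164217025163658))
L [461.7 106.2  32.5] toaster x,y -27.6 44.5
R [573.1 102.3  32.5] toaster x,y -25.9 -67.0
TL [428.4 136.3  42. ] toaster x,y 0.8 79.2
TR [583.7 128.7  42. ] toaster x,y 1.0 -76.3
```

>>> {"method": "servo_tool", "body": {
  "commands": [
    [[1,-3.5,0,5.5,0,0,0],[1,-9,0,9,0,0,0],[1,-14,0,12,0,0,0],[1,-19,0,15,0,0,0],[1,-24.5,0,17.6,0,0,0]]
  ]
}}

```text
time_s: 5.4
tcp_pos: [0.5137, -0.0877, 0.0392]
ee_rot: [[-0.037, -0.999, 0.018], [-0.865, 0.041, 0.5], [-0.501, 0.003, -0.866]]
wrist_force: [-0.2, -0.0, -1.1]
gripper_width: 0.411
gripper_force: 30.0
```

>>> {"method": "servo_tool", "body": {
  "commands": [
    [[1,-2.6,0,1.5,0,0,0],[1,-5.2,0,3,0,0,0],[1,-7.8,0,4.5,0,0,0],[1,-10.4,0,6,0,0,0],[1,-13,0,7.5,0,0,0]]
  ]
}}

```text
time_s: 5.9
tcp_pos: [0.5143, -0.0733, 0.0391]
ee_rot: [[-0.037, -0.999, 0.019], [-0.865, 0.042, 0.5], [-0.501, 0.003, -0.866]]
wrist_force: [-0.0, -0.7, -2.1]
gripper_width: 0.411
gripper_force: 30.0
```

```bash
cat >> h.py <<'E'
def tf(s):
    R=np.array(s["ee_rot"]);g=s["tcp_pos"]-0.008*R[:,2];M=np.array([.5075,.1315,.014]);a=np.radians(87.1)
    T=np.array([[np.cos(a),np.sin(a),0],[-np.sin(a),np.cos(a),0],[0,0,1]])
    v=T@(g-M)*1000+[33,0,-23.8];print("t",round(s["time_s"],2),"tray xyz",np.round(v,1),"depth",round(v[0]+190,1),"yaw",round(float(np.degrees(np.arctan2(-R[0,1],R[1,1])))-87.1,2),"lean",round(float(np.degrees(np.arcsin(np.hypot(R[0,2],R[1,2])))),2),"F",np.round(T@s["wrist_force"],2),"M",np.round(T@s["moment"],3))
if __name__=="__main__":
    from station import r
    tf(r.sense())
E
python3 h.py
```

```text
t 5.9 tray xyz [-175.2  -17.2    8.2] depth 14.8 yaw 0.51 lean 30.04 F [-0.74 -0.02 -2.12] M [0.077 1.462 0.007]
```

>>> {"method": "servo_tool", "body": {
  "commands": [
    [[1,-3.5,0,2,0,0,0],[1,-7,0,4,0,0,0],[1,-10.5,0,6,0,0,0],[1,-14,0,8,0,0,0],[1,-17.3,0,10,0,0,0]]
  ]
}}

```text
time_s: 6.4
tcp_pos: [0.5151, -0.0531, 0.0391]
ee_rot: [[-0.037, -0.999, 0.018], [-0.865, 0.041, 0.5], [-0.501, 0.003, -0.866]]
wrist_force: [-0.7, 0.1, -1.6]
gripper_width: 0.408
gripper_force: 30.0
```

```bash
python3 h.py
```

```text
t 6.4 tray xyz [-154.9  -17.     8.3] depth 35.1 yaw 0.53 lean 30.04 F [ 0.07  0.73 -1.6 ] M [ 0.144  1.475 -0.026]
```

>>> {"method": "servo_tool", "body": {
  "commands": [
    [[1,0,0.6,0,0,0,0],[1,0,1.2,0,0,0,0],[1,0,1.8,0,0,0,0],[1,0,2.4,0,0,0,0],[1,0,3,0,0,0,0]]
  ]
}}

```text
time_s: 6.9
tcp_pos: [0.5121, -0.0535, 0.0391]
ee_rot: [[-0.037, -0.999, 0.019], [-0.865, 0.042, 0.5], [-0.501, 0.003, -0.866]]
wrist_force: [0.2, 0.2, -2.1]
gripper_width: 0.413
gripper_force: 30.0
```

```bash
python3 h.py
```

```text
t 6.9 tray xyz [-155.5  -14.     8.2] depth 34.5 yaw 0.51 lean 30.04 F [ 0.23 -0.16 -2.1 ] M [0.08  1.49  0.005]
```

>>> {"method": "servo_tool", "body": {
  "commands": [
    [[1,0,0.6,0,0,0,0],[1,0,1.2,0,0,0,0],[1,0,1.8,0,0,0,0],[1,0,2.4,0,0,0,0],[1,0,2.4,0,0,0,0]]
  ]
}}

```text
time_s: 7.4
tcp_pos: [0.5097, -0.0532, 0.0391]
ee_rot: [[-0.037, -0.999, 0.018], [-0.865, 0.041, 0.5], [-0.501, 0.003, -0.866]]
wrist_force: [0.1, 0.5, -1.6]
gripper_width: 0.411
gripper_force: 30.0
```

```bash
python3 h.py
```

```text
t 7.4 tray xyz [-155.4  -11.6    8.3] depth 34.6 yaw 0.52 lean 30.04 F [ 0.5  -0.05 -1.64] M [ 0.053  1.46  -0.008]
```

>>> {"method": "servo_tool", "body": {
  "commands": [
    [[1,0,0.6,0,0,0,0],[1,0,1.2,0,0,0,0],[1,0,1.8,0,0,0,0],[1,0,2.4,0,0,0,0],[1,0,2.4,0,0,0,0]]
  ]
}}

```text
time_s: 7.9
tcp_pos: [0.5077, -0.0532, 0.0392]
ee_rot: [[-0.037, -0.999, 0.02], [-0.865, 0.042, 0.5], [-0.5, 0.002, -0.866]]
wrist_force: [0.4, 0.4, -1.8]
gripper_width: 0.411
gripper_force: 30.0
```

```bash
python3 h.py
```

```text
t 7.9 tray xyz [-155.5   -9.6    8.4] depth 34.5 yaw 0.48 lean 30.03 F [ 0.38 -0.38 -1.82] M [-0.13   1.546 -0.309]
```

>>> {"method": "servo_tool", "body": {
  "commands": [
    [[1,0,0.6,0,0,0,0],[1,0,1.2,0,0,0,0],[1,0,1.8,0,0,0,0],[1,0,2.4,0,0,0,0],[1,0,2.4,0,0,0,0]]
  ]
}}

```text
time_s: 8.4
tcp_pos: [0.5062, -0.0535, 0.0394]
ee_rot: [[-0.038, -0.999, 0.022], [-0.865, 0.043, 0.499], [-0.5, -0.0, -0.866]]
wrist_force: [4.4, -1.8, -1.0]
gripper_width: 0.405
gripper_force: 30.1
```

```bash
python3 h.py
```

```text
t 8.4 tray xyz [-155.8   -8.1    8.6] depth 34.2 yaw 0.42 lean 29.99 F [-1.53 -4.5  -0.95] M [-1.059  1.732 -1.44 ]
```

>>> {"method": "servo_tool", "body": {
  "commands": [
    [[1,0,-2,0,0,0,0],[1,0,-4.8,0,0,0,0],[1,1,-4.8,1.7,0,0,0],[1,2,-4.8,3.5,0,0,0],[1,2,-4.8,3.5,0,0,0]]
  ]
}}

```text
time_s: 8.9
tcp_pos: [0.5085, -0.0528, 0.0344]
ee_rot: [[-0.038, -0.999, 0.016], [-0.864, 0.04, 0.501], [-0.501, 0.005, -0.865]]
wrist_force: [0.0, -1.0, -1.5]
gripper_width: 0.415
gripper_force: 30.0
```

```bash
python3 h.py
```

```text
t 8.9 tray xyz [-155.   -10.4    3.6] depth 35.0 yaw 0.59 lean 30.08 F [-0.98 -0.1  -1.48] M [ 0.049  1.426 -0.003]
```

>>> {"method": "servo_tool", "body": {
  "commands": [
    [[1,0,0,0,0,0,0],[1,0,0,0,0,0,0],[1,0,0.4,0,0,0,0],[1,0,0.8,0,0,0,0],[1,0,0.8,0,0,0,0]]
  ]
}}

```text
time_s: 9.4
tcp_pos: [0.5088, -0.0532, 0.0352]
ee_rot: [[-0.037, -0.999, 0.018], [-0.865, 0.041, 0.5], [-0.501, 0.003, -0.866]]
wrist_force: [-0.7, 0.4, -1.6]
gripper_width: 0.41
gripper_force: 30.0
```

```bash
python3 h.py
```

```text
t 9.4 tray xyz [-155.4  -10.7    4.3] depth 34.6 yaw 0.53 lean 30.04 F [ 0.34  0.69 -1.58] M [0.119 1.466 0.043]
```

>>> {"method": "servo_tool", "body": {
  "commands": [
    [[1,0,0.3,0,0,0,0],[1,0,0.6,0,0,0,0],[1,0,0.9,0,0,0,0],[1,0,1.2,0,0,0,0],[1,0,1.2,0,0,0,0]]
  ]
}}

```text
time_s: 9.9
tcp_pos: [0.5079, -0.0532, 0.0351]
ee_rot: [[-0.037, -0.999, 0.019], [-0.865, 0.042, 0.5], [-0.5, 0.002, -0.866]]
wrist_force: [0.6, -1.0, -1.2]
gripper_width: 0.407
gripper_force: 30.0
```

```bash
python3 h.py
```

```text
t 9.9 tray xyz [-155.4   -9.8    4.3] depth 34.6 yaw 0.5 lean 30.03 F [-1.01 -0.66 -1.23] M [-0.05   1.464 -0.166]
```

>>> {"method": "servo_tool", "body": {
  "commands": [
    [[1,0,-1.9,0,0,0,0],[1,-2.2,-1.9,1.25,0,0,0],[1,-4.3,-1.9,2.5,0,0,0],[1,-6.5,-1.9,3.75,0,0,0],[1,-8.7,-1.9,5,0,0,0]]
  ]
}}

```text
time_s: 10.4
tcp_pos: [0.51, -0.0428, 0.0351]
ee_rot: [[-0.037, -0.999, 0.018], [-0.865, 0.041, 0.5], [-0.501, 0.003, -0.866]]
wrist_force: [-0.2, 0.1, -1.2]
gripper_width: 0.413
gripper_force: 30.0
```

>>> {"method": "servo_tool", "body": {
  "commands": [
    [[1,-1.3,0,0.75,0,0,0],[1,-2.6,0,1.5,0,0,0],[1,-3.9,0,2.25,0,0,0],[1,-5.2,0,3,0,0,0],[1,-6.5,0,3.75,0,0,0]]
  ]
}}

```text
time_s: 10.9
tcp_pos: [0.5103, -0.0356, 0.0351]
ee_rot: [[-0.037, -0.999, 0.018], [-0.865, 0.042, 0.5], [-0.501, 0.003, -0.866]]
wrist_force: [-0.1, -0.3, -2.6]
gripper_width: 0.41
gripper_force: 30.0
```

```bash
python3 h.py
```

```text
t 10.9 tray xyz [-137.7  -11.4    4.2] depth 52.3 yaw 0.52 lean 30.04 F [-0.26  0.12 -2.63] M [0.061 1.476 0.029]
```

>>> {"method": "servo_tool", "body": {
  "commands": [
    [[1,-1.3,0,0.75,0,0,0],[1,-2.6,0,1.5,0,0,0],[1,-3.9,0,2.25,0,0,0],[1,-5.2,0,3,0,0,0],[1,-6.5,0,3.75,0,0,0]]
  ]
}}

```text
time_s: 11.4
tcp_pos: [0.5107, -0.028, 0.0351]
ee_rot: [[-0.037, -0.999, 0.018], [-0.865, 0.041, 0.5], [-0.501, 0.003, -0.866]]
wrist_force: [0.5, 0.6, -1.7]
gripper_width: 0.41
gripper_force: 30.0
```

```bash
python3 h.py
```

```text
t 11.4 tray xyz [-130.2  -11.3    4.3] depth 59.8 yaw 0.53 lean 30.04 F [ 0.63 -0.45 -1.65] M [0.043 1.466 0.053]
```

>>> {"method": "servo_tool", "body": {
  "commands": [
    [[1,-2.6,0,1.5,0,0,0],[1,-5.2,0,3,0,0,0],[1,-7.8,0,4.5,0,0,0],[1,-10.4,0,6,0,0,0],[1,-13,0,7.5,0,0,0]]
  ]
}}

```text
time_s: 11.9
tcp_pos: [0.5113, -0.0129, 0.0352]
ee_rot: [[-0.037, -0.999, 0.018], [-0.865, 0.041, 0.5], [-0.501, 0.003, -0.866]]
wrist_force: [0.3, 0.1, -2.5]
gripper_width: 0.41
gripper_force: 30.0
```

```bash
python3 h.py
```

```text
t 11.9 tray xyz [-115.   -11.1    4.3] depth 75.0 yaw 0.53 lean 30.04 F [ 0.07 -0.31 -2.46] M [ 0.069  1.453 -0.032]
```

>>> {"method": "servo_tool", "body": {
  "commands": [
    [[1,-2.6,0,1.5,0,0,0],[1,-5.2,0,3,0,0,0],[1,-7.8,0,4.5,0,0,0],[1,-10.4,0,6,0,0,0],[1,-13,0,7.5,0,0,0]]
  ]
}}

```text
time_s: 12.4
tcp_pos: [0.5119, 0.0021, 0.0352]
ee_rot: [[-0.037, -0.999, 0.018], [-0.865, 0.041, 0.5], [-0.501, 0.003, -0.866]]
wrist_force: [-0.7, -1.0, -2.3]
gripper_width: 0.408
gripper_force: 30.0
```

```bash
python3 h.py
```

```text
t 12.4 tray xyz [-100.   -11.     4.3] depth 90.0 yaw 0.53 lean 30.04 F [-0.99  0.62 -2.28] M [ 0.061  1.515 -0.028]
```

>>> {"method": "servo_tool", "body": {
  "commands": [
    [[1,-2.6,0,1.5,0,0,0],[1,-5.2,0,3,0,0,0],[1,-7.8,-0.1,4.5,0,0,0],[1,-10.4,-0.2,6,0,0,0],[1,-13,-0.2,7.5,0,0,0]]
  ]
}}

```text
time_s: 12.9
tcp_pos: [0.5128, 0.0171, 0.0352]
ee_rot: [[-0.037, -0.999, 0.018], [-0.865, 0.041, 0.5], [-0.501, 0.003, -0.866]]
wrist_force: [-0.3, 0.6, -1.8]
gripper_width: 0.409
gripper_force: 30.0
```

```bash
python3 h.py
```

```text
t 12.9 tray xyz [-85.  -11.1   4.3] depth 105.0 yaw 0.53 lean 30.04 F [ 0.54  0.37 -1.77] M [0.053 1.42  0.032]
```

>>> {"method": "servo_tool", "body": {
  "commands": [
    [[1,-2.6,0,1.5,0,0,0],[1,-5.2,0,3,0,0,0],[1,-7.8,-0.1,4.5,0,0,0],[1,-10.4,-0.2,6,0,0,0],[1,-13,-0.2,7.5,0,0,0]]
  ]
}}

```text
time_s: 13.4
tcp_pos: [0.5136, 0.032, 0.0352]
ee_rot: [[-0.037, -0.999, 0.019], [-0.865, 0.041, 0.5], [-0.501, 0.003, -0.866]]
wrist_force: [0.8, 0.5, -2.4]
gripper_width: 0.416
gripper_force: 30.0
```

```bash
python3 h.py
```

```text
t 13.4 tray xyz [-70.  -11.2   4.3] depth 120.0 yaw 0.53 lean 30.04 F [ 0.51 -0.74 -2.39] M [ 0.147  1.523 -0.009]
```

>>> {"method": "servo_tool", "body": {
  "commands": [
    [[1,-2.6,0,1.5,0,0,0],[1,-5.2,0,3,0,0,0],[1,-7.8,-0.1,4.5,0,0,0],[1,-10.4,-0.2,6,0,0,0],[1,-13,-0.2,7.5,0,0,0]]
  ]
}}

```text
time_s: 13.9
tcp_pos: [0.5144, 0.047, 0.0352]
ee_rot: [[-0.037, -0.999, 0.018], [-0.865, 0.041, 0.5], [-0.501, 0.003, -0.866]]
wrist_force: [-0.3, 1.0, -2.2]
gripper_width: 0.41
gripper_force: 30.0
```

```bash
python3 h.py
```

```text
t 13.9 tray xyz [-55.  -11.2   4.3] depth 135.0 yaw 0.53 lean 30.04 F [ 1.02  0.4  -2.19] M [0.071 1.408 0.019]
```

>>> {"method": "servo_tool", "body": {
  "commands": [
    [[1,-2.4,0,1.8,0,0,0],[1,-4.8,0,3.7,0,0,0],[1,-7.2,-0.1,5.5,0,0,0],[1,-9.6,-0.2,7.4,0,0,0],[1,-12,-0.2,9.2,0,0,0]]
  ]
}}

```text
time_s: 14.4
tcp_pos: [0.5152, 0.062, 0.0332]
ee_rot: [[-0.037, -0.999, 0.018], [-0.865, 0.041, 0.5], [-0.501, 0.003, -0.866]]
wrist_force: [-0.8, -0.3, -1.9]
gripper_width: 0.411
gripper_force: 30.0
```

```bash
python3 h.py
```

```text
t 14.4 tray xyz [-40.  -11.3   2.3] depth 150.0 yaw 0.52 lean 30.04 F [-0.34  0.81 -1.91] M [0.088 1.514 0.052]
```

>>> {"method": "servo_tool", "body": {
  "commands": [
    [[1,-2.6,0,1.5,0,0,0],[1,-5.2,0,3,0,0,0],[1,-7.8,-0.1,4.5,0,0,0],[1,-10.4,-0.2,6,0,0,0],[1,-13,-0.2,7.5,0,0,0]]
  ]
}}

```text
time_s: 14.9
tcp_pos: [0.516, 0.077, 0.0333]
ee_rot: [[-0.037, -0.999, 0.019], [-0.865, 0.041, 0.5], [-0.501, 0.003, -0.866]]
wrist_force: [-0.1, 0.4, -1.8]
gripper_width: 0.412
gripper_force: 30.0
```

```bash
python3 h.py
```

```text
t 14.9 tray xyz [-25.  -11.3   2.4] depth 165.0 yaw 0.53 lean 30.04 F [ 0.38  0.09 -1.79] M [ 0.051  1.486 -0.014]
```

>>> {"method": "servo_tool", "body": {
  "commands": [
    [[1,-1.7,0,1,0,0,0],[1,-3.5,0,2,0,0,0],[1,-5.2,0,3,0,0,0],[1,-6.9,-0.1,4,0,0,0],[1,-8.7,-0.1,5,0,0,0]]
  ]
}}

```text
time_s: 15.4
tcp_pos: [0.5165, 0.0869, 0.0333]
ee_rot: [[-0.037, -0.999, 0.019], [-0.865, 0.041, 0.5], [-0.501, 0.003, -0.866]]
wrist_force: [0.1, 0.1, -2.3]
gripper_width: 0.412
gripper_force: 30.0
```

```bash
python3 h.py; python3 - <<'E'
from station import r
import cv2,numpy as np,pickle
d={n:r.capture(n) for n in("side","scene")};pickle.dump(d,open("c3.pkl","wb"))
a=cv2.resize(d["side"]["pixels"][105:180,160:260,::-1],None,fx=4,fy=4,interpolation=2)
b=cv2.resize(d["scene"]["pixels"][125:200,260:360,::-1],None,fx=4,fy=4,interpolation=2)
cv2.imwrite("pics/l3.png",np.hstack([a,b]))
E
```

```text
t 15.4 tray xyz [-15.1 -11.3   2.4] depth 174.9 yaw 0.52 lean 30.04 F [ 0.14 -0.12 -2.26] M [0.046 1.497 0.055]
```

View pics/l3.png

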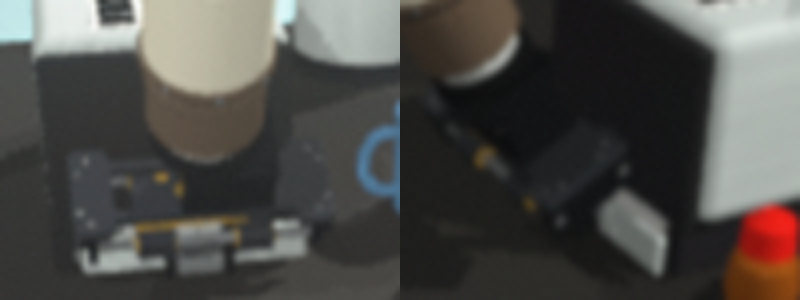

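Plate near the face, roughly parallel, with a gap of about 15 mm, and the gripper body is clear of the toaster.

>>> {"method": "servo_tool", "body": {
  "commands": [
    [[1,-1.7,0,1,0,0,0],[1,-3.5,0,2,0,0,0],[1,-5.2,0,3,0,0,0],[1,-6.9,-0.1,4,0,0,0],[1,-8.7,-0.1,5,0,0,0]]
  ]
}}

```text
time_s: 16.0
tcp_pos: [0.517, 0.097, 0.0333]
ee_rot: [[-0.037, -0.999, 0.018], [-0.865, 0.041, 0.5], [-0.501, 0.003, -0.866]]
wrist_force: [-0.2, -0.3, -1.8]
gripper_width: 0.41
gripper_force: 30.0
```

```bash
python3 h.py
```

```text
t 16.0 tray xyz [ -5.  -11.3   2.4] depth 185.0 yaw 0.53 lean 30.04 F [-0.35  0.14 -1.79] M [0.035 1.481 0.045]
```

>>> {"method": "servo_tool", "body": {
  "commands": [
    [[1,-0.5,0,0.3,0,0,0],[1,-1,0,0.6,0,0,0],[1,-1.5,0,0.9,0,0,0],[1,-2,0,1.2,0,0,0],[1,-2,0,1.2,0,0,0]]
  ]
}}

```text
time_s: 16.5
tcp_pos: [0.5171, 0.0991, 0.0333]
ee_rot: [[-0.037, -0.999, 0.018], [-0.865, 0.041, 0.5], [-0.501, 0.003, -0.866]]
wrist_force: [0.2, 0.3, -1.6]
gripper_width: 0.409
gripper_force: 30.0
```

```bash
python3 h.py
```

```text
t 16.5 tray xyz [ -2.9 -11.3   2.4] depth 187.1 yaw 0.52 lean 30.04 F [ 0.35 -0.15 -1.61] M [ 0.057  1.461 -0.01 ]
```

>>> {"method": "servo_tool", "body": {
  "commands": [
    [[1,0.25,0,0.43,0,0,0],[1,0.5,0,0.87,0,0,0],[1,0.75,0,1.3,0,0,0],[1,1,0,1.7,0,0,0],[1,1,0,1.7,0,0,0]]
  ]
}}

```text
time_s: 17.0
tcp_pos: [0.5172, 0.0991, 0.0313]
ee_rot: [[-0.037, -0.999, 0.019], [-0.865, 0.042, 0.5], [-0.501, 0.003, -0.866]]
wrist_force: [-0.1, -0.9, -0.8]
gripper_width: 0.41
gripper_force: 30.0
```

```bash
python3 h.py
```

```text
t 17.0 tray xyz [ -2.9 -11.3   0.4] depth 187.1 yaw 0.52 lean 30.04 F [-0.89  0.03 -0.82] M [0.06  1.309 0.003]
```

>>> {"method": "servo_tool", "body": {
  "commands": [
    [[1,-0.5,0,0.3,0,0,0],[1,-0.9,0,0.5,0,0,0],[1,-1.3,0,0.75,0,0,0],[1,-1.7,0,1,0,0,0],[1,-1.7,0,1,0,0,0]]
  ]
}}

```text
time_s: 17.5
tcp_pos: [0.5173, 0.1012, 0.0313]
ee_rot: [[-0.037, -0.999, 0.019], [-0.865, 0.041, 0.5], [-0.501, 0.003, -0.866]]
wrist_force: [-0.4, 0.0, -1.3]
gripper_width: 0.409
gripper_force: 30.0
```

```bash
python3 h.py
```

```text
t 17.5 tray xyz [ -0.8 -11.3   0.5] depth 189.2 yaw 0.53 lean 30.05 F [ 0.02  0.45 -1.34] M [-0.021  1.209 -0.034]
```

>>> {"method": "servo_tool", "body": {
  "commands": [
    [[1,-0.5,0,0.3,0,0,0],[1,-0.9,0,0.5,0,0,0],[1,-1.3,0,0.75,0,0,0],[1,-1.7,0,1,0,0,0],[1,-1.7,0,1,0,0,0]]
  ]
}}

```text
time_s: 18.0
tcp_pos: [0.5173, 0.1031, 0.0313]
ee_rot: [[-0.037, -0.999, 0.018], [-0.865, 0.041, 0.5], [-0.501, 0.003, -0.866]]
wrist_force: [0.5, -0.4, -1.2]
gripper_width: 0.409
gripper_force: 30.0
```

```bash
python3 h.py
```

```text
t 18.0 tray xyz [  1.2 -11.3   0.4] depth 191.2 yaw 0.53 lean 30.04 F [-0.34 -0.55 -1.22] M [ 0.05   1.295 -0.041]
```

>>> {"method": "servo_tool", "body": {
  "commands": [
    [[1,-0.4,0,0.25,0,0,0],[1,-0.8,0,0.45,0,0,0],[1,-1.1,0,0.6,0,0,0],[1,-1.3,0,0.75,0,0,0],[1,-1.3,0,0.75,0,0,0]]
  ]
}}

```text
time_s: 18.5
tcp_pos: [0.5174, 0.1045, 0.0313]
ee_rot: [[-0.037, -0.999, 0.018], [-0.865, 0.041, 0.5], [-0.501, 0.003, -0.866]]
wrist_force: [-0.1, -1.1, -0.4]
gripper_width: 0.412
gripper_force: 30.0
```

```bash
python3 h.py
```

```text
t 18.5 tray xyz [  2.5 -11.3   0.4] depth 192.5 yaw 0.53 lean 30.04 F [-1.07  0.06 -0.36] M [ 0.057  1.31  -0.048]
```

>>> {"method": "servo_tool", "body": {
  "commands": [
    [[1,-0.4,0,0.25,0,0,0],[1,-0.8,0,0.45,0,0,0],[1,-1.1,0,0.6,0,0,0],[1,-1.1,0,0.6,0,0,0],[1,-1.1,0,0.6,0,0,0]]
  ]
}}

```text
time_s: 19.0
tcp_pos: [0.5173, 0.1047, 0.0313]
ee_rot: [[-0.037, -0.999, 0.019], [-0.866, 0.042, 0.499], [-0.499, 0.002, -0.866]]
wrist_force: [-0.7, -5.8, 0.8]
gripper_width: 0.407
gripper_force: 30.0
```

```bash
python3 h.py
```

```text
t 19.0 tray xyz [  2.8 -11.2   0.4] depth 192.8 yaw 0.5 lean 29.97 F [-5.78  0.43  0.84] M [ 0.159  2.264 -0.121]
```

>>> {"method": "servo_tool", "body": {
  "commands": [
    [[1,0.3,0,-0.2,0,0,0],[0.5,0.3,0,-0.2,0,0,0],[0.3,0.3,0,-0.2,0,0,0],[0.1,0.3,0,-0.2,0,0,0],[0.1,0.3,0,-0.2,0,0,0]]
  ]
}}

```text
time_s: 19.5
tcp_pos: [0.5175, 0.1058, 0.0315]
ee_rot: [[-0.037, -0.999, 0.019], [-0.865, 0.041, 0.501], [-0.501, 0.002, -0.865]]
wrist_force: [0.0, -0.1, -0.3]
gripper_width: 0.685
gripper_force: 0.0
```

>>> {"method": "servo_tool", "body": {
  "commands": [
    [[0.1,0,0,0,0,0,0],[0.1,0,0,0,0,0,0],[0.1,0,0,-10,0,0,0],[0.1,0,0,-25,0,0,0],[0.1,0,0,-50,0,0,0]]
  ]
}}

```text
time_s: 20.0
tcp_pos: [0.5159, 0.0799, 0.0751]
ee_rot: [[-0.038, -0.999, 0.017], [-0.865, 0.041, 0.5], [-0.5, 0.005, -0.866]]
wrist_force: [-0.1, -0.0, 0.9]
gripper_width: 0.9
gripper_force: 0.0
```

>>> {"method": "servo_tool", "body": {
  "commands": [
    [[0,15,0,-45,0,0,0],[0,30,0,-85,0,0,0],[0,40,0,-120,0,0,0],[0,40,0,-120,0,0,0],[0,40,0,-120,0,0,0]]
  ]
}}

```text
time_s: 20.5
tcp_pos: [0.5128, -0.015, 0.1599]
ee_rot: [[-0.038, -0.999, 0.022], [-0.865, 0.043, 0.5], [-0.501, 0.0, -0.866]]
wrist_force: [0.3, 0.4, -0.1]
gripper_width: 0.996
gripper_force: 0.0
```

```bash
python3 h.py; python3 - <<'E'
from station import r
import cv2,numpy as np,pickle
d={n:r.capture(n) for n in("side","scene","wrist")};pickle.dump(d,open("c4.pkl","wb"))
a=cv2.resize(d["side"]["pixels"][105:180,160:260,::-1],None,fx=4,fy=4,interpolation=2)
b=cv2.resize(d["scene"]["pixels"][125:200,260:360,::-1],None,fx=4,fy=4,interpolation=2)
w=cv2.resize(d["wrist"]["pixels"][:,:,::-1],(400,300))
cv2.imwrite("pics/l4.png",np.vstack([np.hstack([a,b]),np.hstack([w,w])]))
E
```

```text
t 20.5 tray xyz [-117.1  -12.8  129. ] depth 72.9 yaw 0.41 lean 30.05 F [ 0.45 -0.26 -0.08] M [0.146 1.082 0.011]
```

View pics/l4.png

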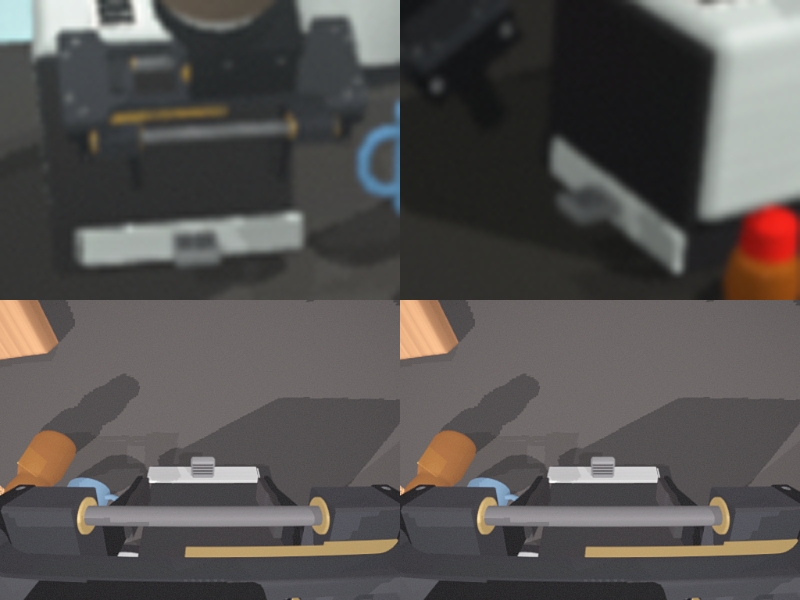

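The plate sits on the face. In the side crop its top edge runs from (78,230) to (302,213), and in the scene crop from (552,138) to (685,237). I'll check its position numerically before handing in.

```bash
python3 - <<'E'
from h import *
import pickle
d=pickle.load(open("c4.pkl","rb"));d0=pickle.load(open("c0.pkl","rb"));q=-.375
s=lambda x,y:(d["side"],(160+x/4+q,105+y/4+q));c=lambda x,y:(d["scene"],(260+(x-400)/4+q,125+y/4+q))
M=np.array([.5075,.1315,0]);a=np.radians(87.1);T=np.array([[np.cos(a),np.sin(a),0],[-np.sin(a),np.cos(a),0],[0,0,1]])
P=[tri(s(78,230),c(552,138)),tri(s(302,213),c(685,237)),tri(s(80,265),c(553,170)),tri(s(303,247),c(682,272))]
for X,e in P: print(np.round(T@(X-M)*1000,1),round(e*1000,1))
f=lambda D:cv2.cvtColor(D["scene"]["pixels"][95:190,365:410],cv2.COLOR_RGB2GRAY).astype(np.float32)
print(cv2.phaseCorrelate(f(d0),f(d)))
E
```

```text
[-4.8 78.  47.1] 0.6
[   1.1 -104.5   45.7] 0.4
[-1.4 79.4 15. ] 0.5
[   1.3 -104.9   14.9] 1.2
((0.5511886632564753, -0.11222489840922378), 0.9835080054071215)
```

```bash
python3 -c "
from station import r
print(r.finish_job())"
```

```text
the job is handed in; nothing more can be done
None
```

The tray is in the toaster between the guides and released, its plate flush by camera and touch (about 6 N at the stop). I handed the job in at 20.7 s, but the call returned no verdict. The toaster shifted roughly 1 mm at most by camera, against the 5 mm limit.

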